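Wedge the rocking tool chest

ROBOT

A 7-joint arm with a two-finger parallel gripper is mounted at the origin on the work surface. World frame = base frame: x ahead of the robot, y to its left, z up, the work surface at z = 0. Lengths are in mm, angles in degrees, forces in N, time in s.
With the tool pointing down it reaches from about 425 to 925 mm from the base axis. Payload 6.8 kg.
Tool frame: the origin (TCP) lies on the centre line of the jaws, within the pads' length; the fingertips stand 11 mm ahead of it and the grasp point (between the pads) lies 8 mm behind it (bot.tips_ahead is the distance from the TCP to the fingertips, in mm); z points along the fingers, y is the line along which they close (so a half turn about z gives the same grasp; the last joint's range is limited). The gripper opens to 88 mm and grips with 3 to 60 N. Pads are 20 mm wide; open, the fingers measure 115 mm over their backs; the gripper's body (75 mm by 178 mm) begins 61 mm behind the grasp point.
Start: joints at [63.478, 27.33, 1.283, 89.118, -0.659, 63.558, -4.761], TCP at [234.507, -632.972, 233.664] pointing down, gripper open.
Joint ranges: [-169.35, 169.35], [-19.33, 120.38], [-80.79, 83.38], [13.8, 139.57], [-78.32, 258.32], [9.67, 109.79], [-169.56, 169.56]. Speed limits (degrees/s): [136.94, 136.94, 180, 180, 180, 180, 180].

INTERFACE

Orientations are given as a 3x3 rotation matrix whose columns are the frame's x, y, z axes.
In Python, from station import bot, grab_frame, camera_info gives the robot as it stands.
- The arm moves only by the tool send_rows, never from a script. Its argument "series" is text: rows parted by semicolons, each of 7 numbers parted by spaces: the shift along the tool's x, y, z in mm, then the turn, a rotation vector about the tool's x, y, z in rad, then the opening in per cent of the stroke, from 0 (shut) to 100 (fully open). In form: x y z ax ay az fingers; .... A call has 1 to 10 rows; each row shifts and turns the commanded pose from where the row before left it, along the tool's axes as they then stand; what a row does not reach is not made up. A row lasts 1/12 s, in which the tool goes at most 41.7 mm and 7.16 degrees, less where a joint would pass 70% of its speed; a pose out of reach is approached as far as the arm can. A call with a gripper value outside its range is refused whole. The fingers move at their own pace and stop on an object; "newtons" is the grip in N (left out, the last holds). Time passes only in rows, so rows that do not move let the fingers close. It gives the time, the measured TCP pose, the force, the opening and the grip force at its end, in the units of the state.
- bot.get_state(): the state, without advancing time (a new reading comes with each control period).
- grab_frame(name): name is "scene" or "top" or "wrist"; returns the picture (420x560x3 uint8, red, green, blue); there is no depth.
- camera_info(name): a dict with "camera_matrix" (3x3 intrinsics, pixels), "world_from_camera" (4x4, takes a point from camera to world coordinates). Camera axes: x right, y down, z forward; pixel columns grow to the right and rows downward; lengths in mm; the calibration is good to about 2 mm. A picture is of the moment at which its call begins: read the wrist's pose just before it. camera_info takes no time and is no camera call; for the wrist camera it gives the pose at the moment of the call.
- bot.job_done(): hands the job in; it is judged then, once.
The state is a dict: "time_s": time; "joint_pos": joint angles; "qd": joint speeds; "joint_efforts": joint torques, N m; "tcp_pos": TCP position; "ee_rot": TCP orientation; "contact_force": force on the tool from outside, world axes, zero at the start; "torque": the same for the moment, N m; "grip_width": finger opening in mm; "finger_force": force on a finger pad.
Only numpy, scipy, OpenCV 4.12 (cv2) and the standard library are available. Lean on these libraries where they do the work, as an engineer would, in place of code of your own. Each camera call takes 0.05 s, during which the arm holds its last target. There are 200 camera calls.

TASK

The small tool chest on the steel table rocks because one of its feet is too short. Without grasping or lifting anything, push the wooden wedge with your fingertips, thin end first, under the short foot until it is snug - stop as soon as it bears, so that the chest stays level and is not shoved along or jacked up - and leave the other things on the table alone. Then press down firmly with the fingertips on the top of the chest right over that foot to feel that it no longer rocks, and finish while still holding that press.

Things in the scene. Friction and masses are not known exactly. Their poses are not given: they have to be found in the camera images.
- chest: Red steel drawer chest, about 3 kg, standing free: 200 mm along x, 280 mm along y, flat top 175 mm above the table. Origin: table level under its middle, z up; drawer fronts on its +x face (away from the robot). Four black round feet, 24 mm across, 25 mm high, at x +-75, y +-115 mm; it stands level on three, the one at +x, -y is short. Pushed with over some 12 N it slides.
- short_foot (a point): Axis of the short foot (radius 12 mm; far side, end to the robot's right) at the chest's underside, 25 mm above the table. The foot's sole hangs 6 to 11 mm above the table; how much differs and is found by touch.
- corner (a point): Point on the flat chest top straight above the short foot, 175 mm above the table, 25 mm in from both edges: press here. With nothing under the foot, 3 to 4 N rocks this corner down by the foot's gap, and it comes back when let go. A firm press is 10 to 20 N.
- wedge: Loose wooden wedge flat on the table, 0.12 kg, 140 mm long (x), 64 mm wide (y), 26 mm high at the blunt heel, falling evenly to 2 mm at the thin end. Origin: middle of its underside; +x points to the thin end, roughly towards the short foot. It slides with about 1 N; 3 N or so of push brings it to bear under the foot, much more drives it on and lifts the chest.
- heel (a point): Middle of the wedge's upright heel face (blunt end), 13 mm above the table: push here, along the wedge's +x.
- thin_end (a point): Middle of the wedge's thin edge, on the table.
- oil: Bystander: upright white bottle, 56 mm across, 150 mm high; origin under its middle.
- tin: Bystander: upright tin can, 70 mm across, 90 mm high; origin under its middle.
- driver: Bystander: screwdriver lying on the table, about 200 mm long, along its x.
There are look-alikes about, which are no part of the job. What is meant by the wedge is not black, and is the larger of those in its own colour.

How it is judged:
By the outcome, as a careful person would: the job done as asked, in the order asked, and still so for the second after the job is handed in, while the arm keeps its last pose, push and grip.
It also fails if it takes over 48 s, if anything falls off the work surface, if the arm or the gripper's body presses on something with over 40 N, if the wrist force passes 120 N, or if a joint passes its speed limit or range.

## Working session

There is one attempt and no reset: what is moved stays moved. The work goes in short steps, Python scripts to look and compute and a tool call to move; the robot and the scene stay as the last step left them, time stands still between calls to the robot, and variables do not carry over. Pictures are saved under pics/ and viewed, at most 10 in all, crops included, and the job is handed in when it is done.

Besides the shell and the picture viewer there is one more tool, called after "Call:" as name(argument=value, ...) on one line, values as JSON. send_rows: Moves the arm, as the interface text tells. Its arguments: {"type":"object","properties":{"series":{"type":"string"},"newtons":{"type":"number"}},"required":["series"]}

```bash
mkdir -p pics; ls; python3 - <<'E'
from station import bot, grab_frame, camera_info
import cv2,numpy as np
for n in("scene","top"):
    cv2.imwrite(f"pics/{n}0.png",grab_frame(n)[:,:,::-1])
    c=camera_info(n);print(n,np.round(c["camera_matrix"],1).tolist(),np.round(c["world_from_camera"],3).tolist())
s=bot.get_state();print(s)
E
```

```text
pics
scene [[494.3, 0.0, 289.9], [0.0, 494.3, 206.6], [0.0, 0.0, 1.0]] [[0.162, 0.637, -0.753, 1362.653], [0.987, -0.09, 0.136, -159.184], [0.019, -0.765, -0.643, 803.793], [0.0, 0.0, 0.0, 1.0]]
top [[481.9, 0.0, 282.3], [0.0, 481.9, 209.0], [0.0, 0.0, 1.0]] [[0.008, -0.989, 0.15, 361.992], [-0.999, -0.012, -0.03, -1.751], [0.032, -0.149, -0.988, 1329.46], [0.0, 0.0, 0.0, 1.0]]
{'time_s': 0.1, 'joint_pos': array([63.47691362, 27.37198737,  1.28014141, 89.17014303, -0.65934349,
       63.55978607, -4.76037151]), 'qd': array([ 0.07835354, -0.15219035,  0.05377792, -0.17370108,  0.09061867,
       -0.12213192,  0.00384454]), 'joint_efforts': array([ 4.81552779e-03, -5.84085524e+01,  1.54022411e+00, -2.73312432e+01,
       -5.42277982e-02,  1.30836069e-02,  4.44534521e-05]), 'tcp_pos': array([ 234.3188999 , -632.46983178,  232.78653522]), 'ee_rot': array([[ 9.37699273e-01,  3.47447280e-01, -6.78415154e-04],
       [ 3.47447924e-01, -9.37698073e-01,  1.50484143e-03],
       [-1.13295520e-04, -1.64680265e-03, -9.99998638e-01]]), 'contact_force': array([-0.18609165, -0.11992874, -0.17127145]), 'torque': array([-0.01136869, -0.01342766, -0.01370299]), 'finger_force': 0.0, 'grip_width': 87.86351680868587}
```

View pics/scene0.png

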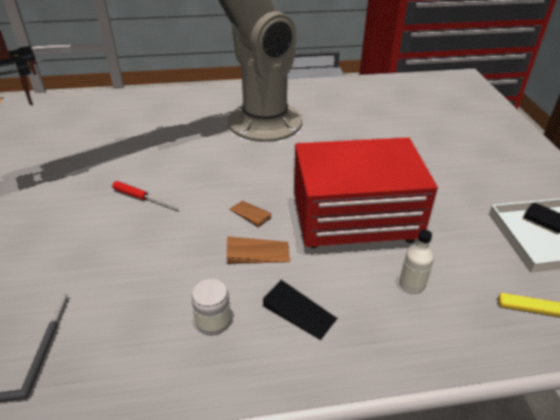

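View pics/top0.png

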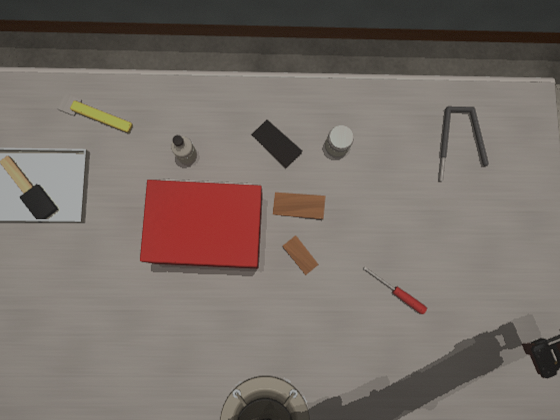

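The scene view shows the large brown wedge at about (258,250), with a smaller brown look-alike at (250,213) and a black one at (300,308). The red chest is at (365,190). In the top view the wedge is at (299,205), with its darker end to the right at px 325, the chest top spans (142–262, 181–267), the tin is at (340,140) and the oil bottle at (183,150).

```bash
cat > h.py <<'E'
import numpy as np,cv2
from station import bot,grab_frame,camera_info
def ray(n,uv,z):
    c=camera_info(n);K=np.array(c["camera_matrix"]);T=np.array(c["world_from_camera"])
    uv=np.atleast_2d(uv).astype(float)
    d=(np.linalg.inv(K)@np.c_[uv,np.ones(len(uv))].T).T@T[:3,:3].T
    return T[:3,3]+d*((z-T[2,3])/d[:,2])[:,None]
def proj(n,P):
    c=camera_info(n);K=np.array(c["camera_matrix"]);T=np.linalg.inv(np.array(c["world_from_camera"]))
    p=(np.atleast_2d(P)@T[:3,:3].T+T[:3,3])@K.T;return p[:,:2]/p[:,2:]
def blob(img,lo,hi,roi):
    h=cv2.cvtColor(img,cv2.COLOR_RGB2HSV);m=cv2.inRange(h,np.array(lo),np.array(hi))
    k=np.zeros_like(m);x0,y0,x1,y1=roi;k[y0:y1,x0:x1]=255;m&=k
    cs,_=cv2.findContours(m,cv2.RETR_EXTERNAL,cv2.CHAIN_APPROX_NONE)
    return max(cs,key=cv2.contourArea)
E
python3 - <<'E'
from h import *
np.set_printoptions(precision=1,suppress=True)
for n,rw,rc in(("top",(265,185,335,226),(120,165,272,280)),("scene",(215,228,300,272),(285,130,440,250))):
    img=cv2.imread(f"pics/{n}0.png")[:,:,::-1].copy()
    c=blob(img,(3,90,40),(20,255,255),rw)
    q=cv2.approxPolyDP(c,3,True)[:,0];r=cv2.boxPoints(cv2.minAreaRect(c))
    print(n,"wedge",q.tolist(),cv2.contourArea(c),"\n",r);print(ray(n,q,0)[:,:2]);print(ray(n,r,0)[:,:2])
    c=blob(img,(0,150,120),(5,255,255),rc);q=cv2.approxPolyDP(c,4,True)[:,0];r=cv2.boxPoints(cv2.minAreaRect(c))
    print("chest",q.tolist());print(ray(n,q,175)[:,:2]);print(ray(n,r,175)[:,:2])
    big=cv2.resize(img[175:275,150:340] if n=="top" else img[170:330,180:360],None,fx=4 if n=="top" else 3.7,fy=4 if n=="top" else 3.7,interpolation=cv2.INTER_CUBIC)
    cv2.imwrite(f"pics/{n}crop.png",big[:,:,::-1])
E
```

```text
top wedge [[275, 192], [273, 213], [322, 218], [324, 196]] 1078.5 
 [[272.4 214.5]
 [274.3 191.5]
 [324.6 195.7]
 [322.7 218.7]]
[[ 611.4  -21.4]
 [ 551.8  -16.5]
 [ 539.4 -153.3]
 [ 601.8 -159.3]]
[[ 547.5  -14.8]
 [ 612.7  -19.4]
 [ 602.6 -161. ]
 [ 537.4 -155.3]]
chest [[147, 181], [140, 260], [256, 265], [260, 186]]
[[601.4 291.6]
 [410.8 298.7]
 [401.4  24.6]
 [592.9  17.9]]
[[409.5 299.3]
 [605.4 299.3]
 [594.5  15.6]
 [397.8  22.6]]
scene wedge [[227, 238], [228, 262], [289, 260], [286, 242]] 1350.0 
 [[227. 237.]
 [289. 237.]
 [289. 262.]
 [227. 262.]]
[[ 513.5 -154.1]
 [ 591.  -156.9]
 [ 604.4  -21.7]
 [ 546.5  -19.4]]
[[ 510.1 -153.9]
 [ 530.8   -9.8]
 [ 610.5  -22.7]
 [ 590.7 -159.1]]
chest [[436, 186], [408, 138], [296, 144], [308, 196]]
[[602.6 288.2]
 [414.2 294. ]
 [404.6  24.1]
 [598.3  15.3]]
[[401.7  23.6]
 [412.4 358.3]
 [615.1 283.6]
 [600.3  -4.5]]
```

View pics/scenecrop.png

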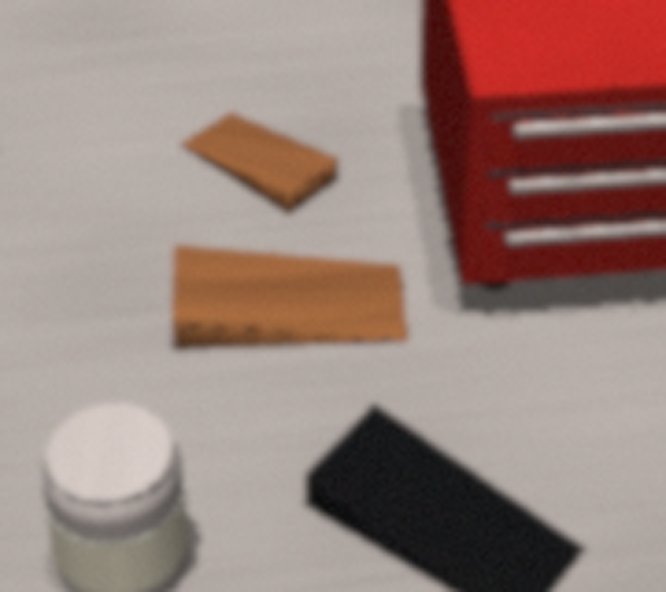

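View pics/topcrop.png

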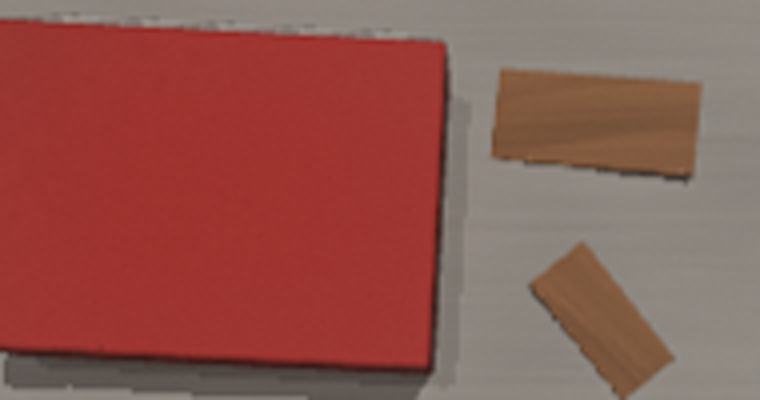

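The crops show the wedge lying thin end towards the chest, with its heel at −y. Its thin edge is at about (404,300) in the scene crop, and the chest's near right foot is at (495,282).

My estimates:
- **Short foot:** about (575,40).
- **Wedge thin end:** about (579,−20).
- **Wedge heel:** about (567,−155).
- **Tool heading:** I'll aim its x axis at about 87.6°.

First I'll turn the tool with the fingers partly closed, so that two fingertips bear on the heel.

Call:
send_rows(series="0 0 0 0 0 -0.1174 34;0 0 0 0 0 -0.1174 34;0 0 0 0 0 -0.1174 34;0 0 0 0 0 -0.1174 34;0 0 0 0 0 -0.1174 34;0 0 0 0 0 -0.1174 34;0 0 0 0 0 -0.1174 34;0 0 0 0 0 -0.1174 34;0 0 0 0 0 -0.1174 34;0 0 0 0 0 -0.1174 34")

```text
time_s: 0.93
tcp_pos: [234.3, -632.7, 233.1]
ee_rot: [[0.036, 0.999, -0.0], [0.999, -0.036, 0.001], [0.001, -0.0, -1.0]]
contact_force: [-0.2, -0.9, -0.2]
grip_width: 30.1
finger_force: 0.0
```

```bash
cat >> h.py <<'E'
def to(p):
    s=bot.get_state();R=s["ee_rot"];d=R.T@(np.array(p,float)-s["tcp_pos"])
    print("t",round(s["time_s"],2),"tcp",s["tcp_pos"].round(1),"head",np.degrees(np.arctan2(R[1,0],R[0,0])).round(2),"tilt",R[:2,2].round(4),"F",s["contact_force"].round(2),"w",round(s["grip_width"],1),"tool shift",d.round(1),"n",round(np.linalg.norm(d)/41.7,1))
E
python3 -c "
from h import *
to([565,-205,120])
for n,p in (('tin',(340,131)),('oil',(179,140))): print(n,ray('top',p,90 if n=='tin' else 150))"
```

```text
t 0.93 tcp [ 234.3 -632.7  233.1] head 87.93 tilt [-0.0004  0.001 ] F [-0.19 -0.88 -0.17] w 30.1 tool shift [439.2 315.  113.4] n 13.2
tin [[ 762.97552823 -192.55108203   90.        ]]
oil [[712.87417599 223.41480508 150.        ]]
```

Call:
send_rows(series="27 20 5 0 0 0 34;27 20 5 0 0 0 34;27 20 5 0 0 0 34;27 20 5 0 0 0 34;27 20 5 0 0 0 34;27 20 5 0 0 0 34;27 20 5 0 0 0 34;27 20 5 0 0 0 34")

```text
time_s: 1.6
tcp_pos: [403.9, -422.4, 193.2]
ee_rot: [[0.042, 0.999, -0.0], [0.999, -0.042, 0.0], [0.0, -0.0, -1.0]]
contact_force: [-0.6, -0.6, -0.5]
grip_width: 30.0
finger_force: 0.0
```

Call:
send_rows(series="27 20 5 0 0 0 34;27 20 5 0 0 0 34;27 20 5 0 0 0 34;27 20 5 0 0 0 34;27 20 5 0 0 0 34;27 20 5 0 0 0 34;27 20 5 0 0 0 34;0 0 0 0 0 0 34;0 0 0 0 0 0 34")

```text
time_s: 2.35
tcp_pos: [552.1, -238.3, 158.0]
ee_rot: [[0.037, 0.999, -0.001], [0.999, -0.037, 0.001], [0.001, -0.001, -1.0]]
contact_force: [0.2, -1.2, 0.2]
grip_width: 30.0
finger_force: 0.0
```

```bash
python3 -c "
from h import *
to([565,-205,17])
im=grab_frame('wrist');cv2.imwrite('pics/w1.png',im[:,:,::-1])
c=camera_info('wrist');print(np.round(c['world_from_camera'],2),np.round(c['camera_matrix'],1).tolist())"
```

```text
t 2.35 tcp [ 552.1 -238.3  158. ] head 87.86 tilt [-0.0007  0.0014] F [ 0.17 -1.2   0.22] w 30.0 tool shift [ 33.5  11.7 141. ] n 3.5
[[ 1.0000e+00 -4.0000e-02 -1.0000e-02  5.5509e+02]
 [-4.0000e-02 -9.5000e-01 -3.0000e-01 -1.5981e+02]
 [-0.0000e+00  3.0000e-01 -9.5000e-01  3.0867e+02]
 [ 0.0000e+00  0.0000e+00  0.0000e+00  1.0000e+00]] [[347.2, 0.0, 274.5], [0.0, 347.2, 201.2], [0.0, 0.0, 1.0]]
```

View pics/w1.png

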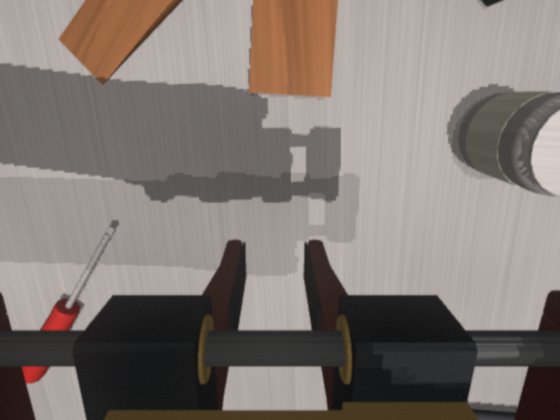

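The wrist view shows the heel's top edge from (249,93) to (331,97), with the fingers well short of it. The tin is well to the right at (510,140).

```bash
python3 -c "
from h import *
print(ray('wrist',[(249,93),(331,97),(254,5),(338,5)],26).round(1)); print(ray('wrist',[(470,150)],0).round(1))"
```

```text
[[ 534.7 -158.8   26. ]
 [ 598.4 -164.3   26. ]
 [ 542.1  -98.1   26. ]
 [ 603.  -100.6   26. ]]
[[ 726.2 -214.9    0. ]]
```

Call:
send_rows(series="8 4 25 0 0 0 34;8 4 25 0 0 0 34;8 4 25 0 0 0 34;8 2 25 0 0 0 34;0 0 20 0 0 0 34;0 0 12 0 0 0 34;0 0 6 0 0 0 34;0 0 2 0 0 0 34;0 0 0 0 0 0 34")

```text
time_s: 3.15
tcp_pos: [566.5, -210.7, 19.0]
ee_rot: [[0.044, 0.999, 0.0], [0.999, -0.044, -0.001], [-0.001, 0.0, -1.0]]
contact_force: [-0.2, -0.8, -0.0]
grip_width: 29.9
finger_force: 0.0
```

```bash
python3 -c "
from h import *
to([566,-171,17])"
```

```text
t 3.15 tcp [ 566.5 -210.7   19. ] head 87.51 tilt [ 0.0002 -0.0006] F [-0.2  -0.83 -0.02] w 29.9 tool shift [39.7 -2.2  2. ] n 1.0
```

Call:
send_rows(series="8 0 0 0 0 0 34;8 0 0 0 0 0 34;8 0 0 0 0 0 34;6 0 0 0 0 0 34;4 0 0 0 0 0 34;4 0 0 0 0 0 34;4 0 0 0 0 0 34;4 0 0 0 0 0 34;4 0 0 0 0 0 34;4 0 0 0 0 0 34")

```text
time_s: 3.98
tcp_pos: [569.0, -155.8, 18.8]
ee_rot: [[0.043, 0.999, 0.0], [0.999, -0.043, -0.0], [-0.0, 0.0, -1.0]]
contact_force: [0.3, -1.8, 0.9]
grip_width: 29.8
finger_force: 0.7
```

Call:
send_rows(series="4 0 0 0 0 0 34;4 0 0 0 0 0 34;4 0 0 0 0 0 34;4 0 0 0 0 0 34;4 0 0 0 0 0 34;0 0 0 0 0 0 34")

```text
time_s: 4.48
tcp_pos: [569.8, -134.1, 18.6]
ee_rot: [[0.041, 0.999, -0.0], [0.999, -0.041, 0.001], [0.001, -0.0, -1.0]]
contact_force: [-0.2, 0.2, -1.1]
grip_width: 30.0
finger_force: 0.0
```

```bash
python3 -c "
from h import *
to([572,-125,17])
im=grab_frame('wrist');cv2.imwrite('pics/w2.png',im[:,:,::-1])
a=grab_frame('scene');cv2.imwrite('pics/s2.png',a[:,:,::-1])"
```

```text
t 4.48 tcp [ 569.8 -134.1   18.6] head 87.67 tilt [-0.      0.0009] F [-0.18  0.17 -1.09] w 30.0 tool shift [9.2 1.9 1.6] n 0.2
```

View pics/w2.png

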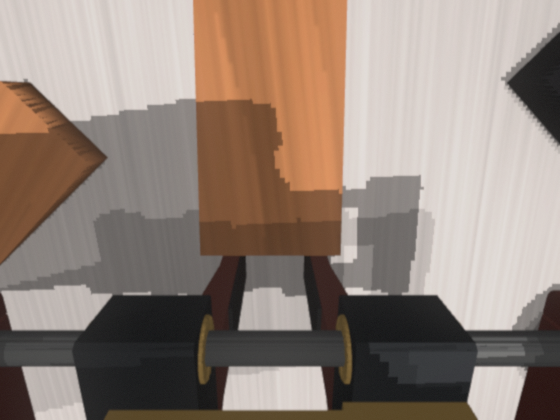

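The wedge is flush on both fingertips and centred, with its side edges at px 197 and 344 around the finger middle at 272. Now I'll advance to just short of the foot.

Call:
send_rows(series="4 0 0 0 0 0 34;4 0 0 0 0 0 34;4 0 0 0 0 0 34;4 0 0 0 0 0 34;4 0 0 0 0 0 34;3 0 0 0 0 0 34;2 0 0 0 0 0 34;1 0 0 0 0 0 34;1 0 0 0 0 0 34")

```text
time_s: 5.33
tcp_pos: [570.9, -108.6, 18.7]
ee_rot: [[0.042, 0.999, 0.0], [0.999, -0.042, -0.0], [-0.0, 0.0, -1.0]]
contact_force: [0.6, -0.4, -0.5]
grip_width: 29.9
finger_force: 0.3
```

Call:
send_rows(series="1 0 0 0 0 0 34;1 0 0 0 0 0 34;1 0 0 0 0 0 34")

```text
time_s: 5.58
tcp_pos: [571.0, -105.8, 18.7]
ee_rot: [[0.042, 0.999, 0.0], [0.999, -0.042, -0.0], [-0.0, 0.0, -1.0]]
contact_force: [0.1, -0.6, -0.1]
grip_width: 29.9
finger_force: 0.3
```

Call:
send_rows(series="1 0 0 0 0 0 34;1 0 0 0 0 0 34;1 0 0 0 0 0 34")

```text
time_s: 5.83
tcp_pos: [571.1, -102.6, 18.7]
ee_rot: [[0.042, 0.999, 0.0], [0.999, -0.042, -0.0], [-0.0, 0.0, -1.0]]
contact_force: [-0.2, -0.1, -1.0]
grip_width: 30.0
finger_force: 0.4
```

Call:
send_rows(series="1 0 0 0 0 0 34;1 0 0 0 0 0 34;1 0 0 0 0 0 34")

```text
time_s: 6.08
tcp_pos: [571.2, -99.6, 18.7]
ee_rot: [[0.042, 0.999, 0.0], [0.999, -0.042, -0.0], [-0.0, 0.0, -1.0]]
contact_force: [-0.2, -0.3, -0.0]
grip_width: 29.7
finger_force: 0.4
```

Call:
send_rows(series="1 0 0 0 0 0 34;1 0 0 0 0 0 34")

```text
time_s: 6.25
tcp_pos: [571.3, -97.5, 18.7]
ee_rot: [[0.042, 0.999, 0.0], [0.999, -0.042, -0.0], [-0.0, 0.0, -1.0]]
contact_force: [0.2, -1.4, 0.3]
grip_width: 30.1
finger_force: 0.4
```

Call:
send_rows(series="1 0 0 0 0 0 34;1 0 0 0 0 0 34")

```text
time_s: 6.42
tcp_pos: [571.4, -95.6, 18.7]
ee_rot: [[0.042, 0.999, 0.0], [0.999, -0.042, -0.0], [-0.0, 0.0, -1.0]]
contact_force: [0.2, -1.4, 0.2]
grip_width: 29.8
finger_force: 0.4
```

Call:
send_rows(series="1 0 0 0 0 0 34;1 0 0 0 0 0 34")

```text
time_s: 6.58
tcp_pos: [571.5, -93.6, 18.7]
ee_rot: [[0.042, 0.999, 0.0], [0.999, -0.042, -0.0], [-0.0, 0.0, -1.0]]
contact_force: [-0.0, -0.8, 0.3]
grip_width: 29.7
finger_force: 0.4
```

Call:
send_rows(series="1 0 0 0 0 0 34;1 0 0 0 0 0 34")

```text
time_s: 6.75
tcp_pos: [571.6, -91.6, 18.7]
ee_rot: [[0.042, 0.999, 0.0], [0.999, -0.042, -0.0], [-0.0, 0.0, -1.0]]
contact_force: [0.5, -0.3, -0.0]
grip_width: 30.3
finger_force: 0.5
```

Call:
send_rows(series="1 0 0 0 0 0 34;1 0 0 0 0 0 34")

```text
time_s: 6.92
tcp_pos: [571.6, -90.0, 18.7]
ee_rot: [[0.042, 0.999, -0.0], [0.999, -0.042, -0.001], [-0.001, -0.0, -1.0]]
contact_force: [0.3, -2.9, 0.1]
grip_width: 29.6
finger_force: 1.6
```

Call:
send_rows(series="0 0 0 0 0 0 34")

```text
time_s: 7.0
tcp_pos: [571.6, -89.9, 18.7]
ee_rot: [[0.042, 0.999, -0.0], [0.999, -0.042, -0.0], [-0.0, -0.0, -1.0]]
contact_force: [-0.3, -1.7, 0.4]
grip_width: 29.6
finger_force: 1.0
```

Call:
send_rows(series="0.4 0 0 0 0 0 34;0 0 0 0 0 0 34")

```text
time_s: 7.17
tcp_pos: [571.6, -89.9, 18.7]
ee_rot: [[0.042, 0.999, -0.0], [0.999, -0.042, -0.001], [-0.001, -0.0, -1.0]]
contact_force: [-0.7, -3.3, 1.0]
grip_width: 30.2
finger_force: 1.7
```

The wedge bears: TCP advance stopped at y = −89.9 and the push rose to about 3.3 N. Now I'll back off straight, go up and close the fingers.

Call:
send_rows(series="-3 0 0 0 0 0 34;-10 0 0 0 0 0 34;-20 0 0 0 0 0 34;-10 0 0 0 0 0 34;0 0 -20 0 0 0 34;0 0 -40 0 0 0 0;0 0 -40 0 0 0 0;0 0 -40 0 0 0 0;0 0 -40 0 0 0 0;0 0 -40 0 0 0 0")

```text
time_s: 8.0
tcp_pos: [569.3, -132.5, 240.7]
ee_rot: [[0.042, 0.999, 0.0], [0.999, -0.042, 0.0], [0.0, 0.0, -1.0]]
contact_force: [0.8, -0.8, -0.2]
grip_width: 1.2
finger_force: 0.0
```

Call:
send_rows(series="0 0 -20 0 0 0 0;0 0 -10 0 0 0 0;0 0 0 0 0 0 0;0 0 0 0 0 0 0")

```text
time_s: 8.33
tcp_pos: [569.2, -132.5, 267.5]
ee_rot: [[0.042, 0.999, -0.001], [0.999, -0.042, 0.0], [0.0, -0.001, -1.0]]
contact_force: [-0.6, 0.3, -1.6]
grip_width: 0.4
finger_force: 0.0
```

```bash
python3 - <<'E'
from h import *
np.set_printoptions(precision=1,suppress=True)
to([575,40,200])
w=grab_frame('wrist');cv2.imwrite('pics/w3.png',w[:,:,::-1])
for n,rc in(("top",(120,165,272,280)),("scene",(285,130,440,250))):
    img=grab_frame(n);cv2.imwrite(f"pics/{n}3.png",img[:,:,::-1])
    c=blob(img,(0,150,120),(5,255,255),rc);q=cv2.approxPolyDP(c,4,True)[:,0];print(n,q.tolist());print(ray(n,q,175)[:,:2].tolist())
E
```

```text
t 8.33 tcp [ 569.2 -132.5  267.5] head 87.57 tilt [-0.  0.] F [-0.6  0.3 -1.6] w 0.4 tool shift [172.5  -1.4  67.5] n 4.4
top [[147, 181], [140, 260], [256, 266], [260, 186]]
[[601.4486699927593, 291.63559598037017], [410.78060914776233, 298.65323648246937], [399.06222749136725, 24.549968701172304], [592.9275513889849, 17.869375084749134]]
scene [[436, 186], [408, 138], [296, 144], [309, 197]]
[[602.6337933606452, 288.2126604623868], [414.2224709306595, 294.0275932284237], [404.58554610848023, 24.097899901640886], [601.787175232388, 16.649938057855934]]
```

View pics/w3.png

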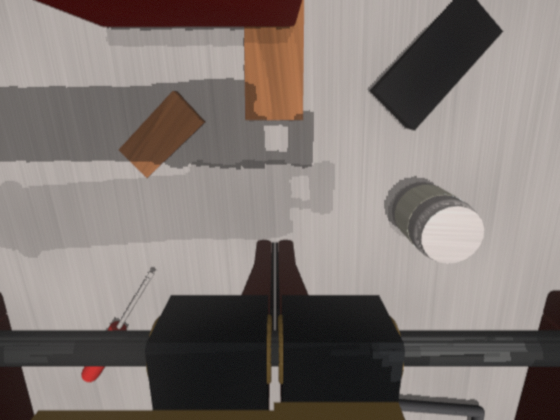

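View pics/scene3.png

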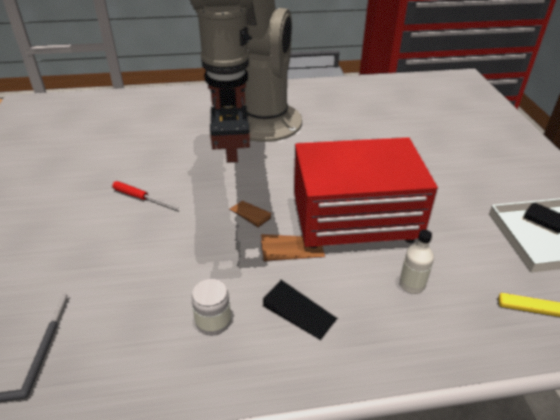

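The wrist view shows the wedge lying straight with its front under the chest corner: heel at (274,118), chest edge at y≈25. The scene view shows it under the right-hand foot at (320,248). The chest corners have not moved beyond pixel noise, and the other items are untouched. Next I'll go over the corner.

Call:
send_rows(series="25 0 0 0 0 0 0;35 0 0 0 0 0 0;35 0 0 0 0 0 0;35 -1 0 0 0 0 0;25 0 0 0 0 0 0;17 0 20 0 0 0 0;0 0 20 0 0 0 0;0 0 15 0 0 0 0;0 0 5 0 0 0 0;0 0 0 0 0 0 0")

```text
time_s: 9.32
tcp_pos: [574.6, 39.4, 206.1]
ee_rot: [[0.042, 0.999, -0.005], [0.999, -0.042, -0.0], [-0.0, -0.005, -1.0]]
contact_force: [0.1, 0.1, 0.7]
grip_width: 0.0
finger_force: 0.0
```

```bash
python3 -c "
from h import *
to([575,40,188])"
```

```text
t 9.32 tcp [574.6  39.4 206.1] head 87.61 tilt [-0.005  -0.0003] F [0.14 0.12 0.67] w 0.0 tool shift [ 0.7  0.5 18.1] n 0.4
```

Call:
send_rows(series="0 0 6 0 0 0 0;0 0 5 0 0 0 0;0 0 3 0 0 0 0;0 0 2 0 0 0 0;0 0 1 0 0 0 0;0 0 0 0 0 0 0")

```text
time_s: 9.82
tcp_pos: [576.1, 39.6, 191.7]
ee_rot: [[0.042, 0.999, 0.0], [0.999, -0.042, 0.0], [0.0, 0.0, -1.0]]
contact_force: [0.5, 0.2, 0.4]
grip_width: 0.3
finger_force: 0.0
```

Call:
send_rows(series="0 0 1 0 0 0 0;0 0 1 0 0 0 0;0 0 0 0 0 0 0")

```text
time_s: 10.07
tcp_pos: [576.0, 39.6, 189.6]
ee_rot: [[0.042, 0.999, -0.0], [0.999, -0.042, -0.0], [-0.0, -0.0, -1.0]]
contact_force: [-0.4, 0.2, 0.3]
grip_width: 0.7
finger_force: 0.0
```

Call:
send_rows(series="0 0 1 0 0 0 0;0 0 1 0 0 0 0;0 0 0 0 0 0 0")

```text
time_s: 10.32
tcp_pos: [576.0, 39.6, 187.5]
ee_rot: [[0.042, 0.999, -0.0], [0.999, -0.042, -0.0], [-0.0, -0.0, -1.0]]
contact_force: [-0.5, 0.7, -0.5]
grip_width: 0.6
finger_force: 0.0
```

Call:
send_rows(series="0 0 0.7 0 0 0 0;0 0 0.7 0 0 0 0;0 0 0 0 0 0 0")

```text
time_s: 10.57
tcp_pos: [576.1, 39.7, 186.5]
ee_rot: [[0.042, 0.999, 0.0], [0.999, -0.042, -0.0], [-0.0, 0.0, -1.0]]
contact_force: [-0.1, -1.0, 1.3]
grip_width: 0.6
finger_force: 0.6
```

Call:
send_rows(series="0 0 0.5 0 0 0 0;0 0 0.5 0 0 0 0;0 0 0 0 0 0 0")

```text
time_s: 10.82
tcp_pos: [576.3, 39.6, 186.2]
ee_rot: [[0.042, 0.999, 0.001], [0.999, -0.042, -0.0], [-0.0, 0.001, -1.0]]
contact_force: [-2.2, -1.1, 8.4]
grip_width: 0.8
finger_force: 4.0
```

Call:
send_rows(series="0 0 0.4 0 0 0 0;0 0 0.3 0 0 0 0;0 0 0 0 0 0 0;0 0 0 0 0 0 0")

```text
time_s: 11.15
tcp_pos: [576.4, 39.5, 186.1]
ee_rot: [[0.042, 0.999, 0.001], [0.999, -0.042, -0.001], [-0.001, 0.001, -1.0]]
contact_force: [-3.9, -0.5, 12.0]
grip_width: 0.3
finger_force: 5.8
```

Call:
send_rows(series="0 0 0 0 0 0 0;0 0 0 0 0 0 0;0 0 0 0 0 0 0;0 0 0 0 0 0 0;0 0 0 0 0 0 0;0 0 0 0 0 0 0")

```text
time_s: 11.65
tcp_pos: [576.4, 39.5, 186.1]
ee_rot: [[0.042, 0.999, 0.001], [0.999, -0.042, -0.001], [-0.001, 0.001, -1.0]]
contact_force: [-3.7, -0.7, 11.9]
grip_width: 0.5
finger_force: 5.8
```

The corner holds firm, with only 0.3 mm of give at 12 N. I'll raise the press slightly and ease the sideways load.

Call:
send_rows(series="0 -0.3 0.3 0 0 0 0;0 0 0 0 0 0 0;0 0 0 0 0 0 0;0 0 0 0 0 0 0;0 0 0 0 0 0 0;0 0 0 0 0 0 0")

```text
time_s: 12.15
tcp_pos: [576.5, 39.5, 186.0]
ee_rot: [[0.042, 0.999, 0.002], [0.999, -0.042, -0.001], [-0.001, 0.002, -1.0]]
contact_force: [-4.0, -0.3, 13.5]
grip_width: 0.4
finger_force: 6.3
```

```bash
python3 - <<'E'
from h import *
to([576,39.5,186])
img=grab_frame("scene");cv2.imwrite("pics/s4.png",cv2.resize(img[170:330,180:440],None,fx=3,fy=3,interpolation=cv2.INTER_CUBIC)[:,:,::-1])
E
```

```text
t 12.15 tcp [576.5  39.5 186. ] head 87.57 tilt [ 0.0019 -0.0006] F [-4.01 -0.3  13.54] w 0.4 tool shift [-0.1 -0.5  0. ] n 0.0
```

View pics/s4.png

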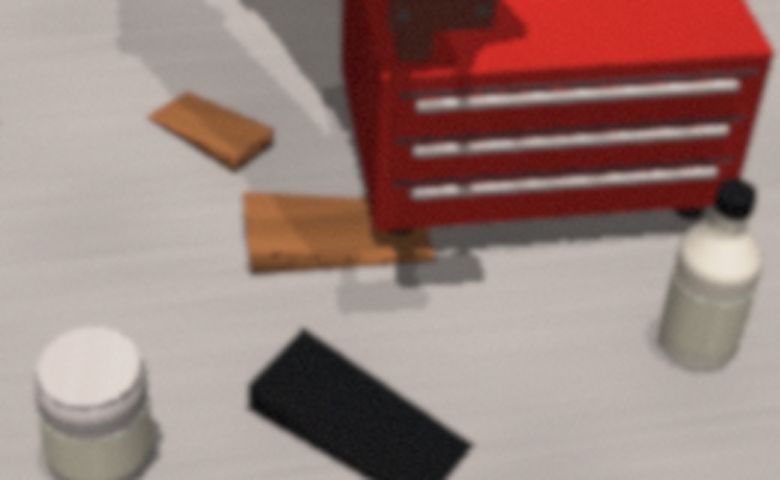

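The crop shows the wedge under the short foot at about (400,235). The chest is level and in place, the fingertips press on its corner at (415,55), and the bystanders are undisturbed. The press holds at 13.5 N, so I'm handing in.

```bash
python3 -c "
from station import bot
print(bot.job_done())"
```

```text
the job is handed in; nothing more can be done
None
```

The wedge was pushed under the short foot until it bore at about 3 N, and the job was handed in at about 12 s with the fingertips still holding a 13.5 N press on the corner; the chest did not rock or visibly move, and the other things were left alone.

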